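# Bring up the document camera for a fossil demonstration

## Task

Get the document camera ready to show the ammonite lying on its stage: with the fingertips, switch on the power at the red rocker, then switch on the light at the yellow rocker, and only then press the blue focus button fully down for a moment and let it spring back. To switch a rocker on, push down its far end, the one with the white line that stands up, until it tips over and stays. Leave the grey zoom rocker, the white freeze button, the camera and lamp arms, the ammonite, the jar, the rock and the specimen tray alone; nothing is picked up.

Things in the scene. Friction and masses are not known exactly. Their poses are not given: they have to be found in the camera images.
- visualiser: Document camera, fixed: grey base 360 mm deep (x) by 400 mm wide (y), top 45 mm above the bench. Origin: centre of the underside; x points away from its control side, y left as seen from there, z up. The control side faces the robot, turned by up to 0.3 rad. Controls in a row on a dark level strip at x = -145 mm: y = +96 mm red power, +48 yellow lamp, 0 grey zoom, -48 blue focus, -96 white freeze
- power_on_end (a point): Middle of the upper edge of the red power rocker's far end (the end to push), 14.5 mm from its pivot; the white line is on this half. Off: about 55 mm above the bench and leaning up 0.4 rad towards its far edge; on: about 49 mm, level. It moves with the rocker. The axes turn with the rocker's tilt
- power (a joint): Red power rocker, two facets in a shallow V, 33 mm long (front to rear) by 22 mm wide, pivot in the middle 49 mm above the bench. 0 rad = off, as it starts (far half up), 0.40 rad = on (far half down, level). An over-centre spring: about 3.5 N on the far edge starts it, past the middle (0.20) it snaps over by itself and stays
- lamp_on_end (a point): Middle of the upper edge of the yellow lamp rocker's far end, the same as on the power rocker
- lamp (a joint): Yellow lamp rocker, the same size and action as the power rocker. 0 rad = off, as it starts, 0.40 rad = on
- focus_top (a point): Centre of the top of the blue focus button, a round cap 23 mm across with a white frame sign, 54 mm above the bench when up. z up
- focus (a joint): Blue focus button, springs back by itself. 0 = up, 0.005 m = fully down; about 1 N starts it, 4.6 N takes it fully down
- zoom (a joint): Grey zoom rocker, flat, 33 by 22 mm, top 53 mm above the bench, spring-centred: 0 rad at rest, +-0.18 when either end is down. Not to be used
- freeze (a joint): White freeze button with two dark bars, the same size and spring as the focus button. 0 = up, 0.005 m = down. Not to be used
- camera_arm: Column, arm and camera head, fixed to the document camera (same origin and axes). Column 22 mm thick at x = 155, y = 165 mm, 256 mm high; camera head 64 by 56 mm over x = 80, y = 0, from 196 to 260 mm above the bench. Not to be touched
- lamp_arm: Lamp on a bent arm, fixed to the document camera (same origin and axes). Foot at x = 150, y = -165 mm; lamp head 46 mm across near x = 118, y = -130 mm, from 160 to 215 mm above the bench. Not to be touched
- ammonite: Ribbed brown spiral fossil, 90 mm across, 24 mm thick, lying loose on the document camera's white stage (250 by 350 mm, top 48 mm above the bench, behind the control strip). Origin: centre of its underside. Not to be touched
- jar: White specimen jar with a brown lid, 94 mm across, 148 mm high, loose on the bench to the left or right of the document camera. Origin: centre of its underside. Not to be touched
- nodule: Ochre rock, about 85 by 70 mm, 55 mm high, loose on the bench on the other side. Origin: centre of its underside. Not to be touched
- tray: Small white open specimen tray 85 by 65 mm, 24 mm high, loose on the bench between the robot and the control strip. Origin: centre of its underside. Not to be touched

How it is judged:
By the outcome, as a careful person would: the job done as asked, in the order asked, and still so for the second after the job is handed in, with the robot touching nothing.
It also fails if it takes over 38 s, if anything falls off the work surface, if the arm or the gripper's body presses on something with over 40 N, if the wrist force passes 120 N, or if a joint passes its speed limit or range.

## Robot

A 6-joint arm with a two-finger parallel gripper is mounted at the origin on the work surface. World frame = base frame: x ahead of the robot, y to its left, z up, the work surface at z = 0. Lengths are in m, angles in degrees, forces in N, time in s.
With the tool pointing down it reaches from about 0.4 to 0.825 m from the base axis. Payload 7 kg.
Tool frame: the origin (TCP) lies on the front face of the gripper's body, between the roots of the fingers; the fingertips stand 66 mm ahead of it and the grasp point (between the pads) lies 47 mm ahead of it; z points along the fingers, y is the line along which they close (so a half turn about z gives the same grasp; the last joint's range is limited). The gripper opens to 88 mm and grips with 3 to 60 N. Pads are 19 mm wide; open, the fingers measure 130 mm over their backs; the gripper's body (78 mm by 193 mm) begins 47 mm behind the grasp point.
Start: joints at [-59.926, 20.546, 0.682, 0, -70.136, -16.507], TCP at [0.158, -0.656, 0.292] pointing down, gripper open.
Joint ranges: [-176.03, 176.03], [-82.01, 121.73], [-58.28, 71.71], [-173.87, 95.51], [-174.79, -0.11], [-173.66, 173.66]. Speed limits (degrees/s): [136.94, 136.94, 172.46, 180, 180, 180].

## Interface

Orientations are given as [roll, pitch, yaw] about the fixed x, y, z axes, in that order (R = Rz(yaw) Ry(pitch) Rx(roll)).
In Python, from plant import ctrl gives the robot as it stands.
- The arm moves only by the tool send_rows, never from a script. Its argument "deltas" is a list of rows, each a list of 2 entries, a list of its own where there are three numbers: the shift along the tool's x, y, z each as a share of 800 mm, from -1 to 1, then the turn about the tool's z as a share of 90 degrees, from -1 to 1. A call has exactly 5 rows; each row is the pose to reach, as a shift and turn from the pose commanded when the call began, along the tool's axes at that moment; what a row does not reach only later rows make up. A row lasts 1/12 s, in which the tool goes at most 41.7 mm and 7.16 degrees, less where a joint would pass 70% of its speed; a pose out of reach is approached as far as the arm can. A call with a number of a shift or a turn outside -1 to 1 is refused whole. A call with a gripper value outside its range is refused whole. "gripper" is the opening, from 0 (shut) to 1 (fully open), set as the call begins (left out, the last holds). The fingers move at their own pace and stop on an object; the grip force is fixed at half the most. Time passes only in rows, so rows that repeat a pose let the fingers close, or fill a call up. It gives the time, the measured TCP pose, the force, the opening and the grip force at its end, in the units of the state.
- ctrl.get_obs(): the state, without advancing time (a new reading comes with each control period).
- ctrl.snapshot(name): name is "scene" or "side" or "wrist"; returns a dict with "color" (480x640x3 uint8, red, green, blue), "vertical_fov" (degrees; the focal length in pixels is half the picture's height over the tangent of half this angle, whatever the lens; pixels are square), "cx", "cy" (the principal point, pixels), "k1" (the pictures are not rectified: a ray, as slopes to the right and down, at radius r is drawn at 1 + k1 r^2 times it, then the intrinsics apply), "rvec" (rotation vector, rad) and "tvec" (3), from world to camera coordinates, as OpenCV has them. Camera axes: x right, y down, z forward; pixel columns grow to the right and rows downward; lengths in m; the calibration is good to about 2 mm. A picture is of the moment at which its call begins. There is no depth.
- ctrl.close_job(): hands the job in; it is judged then, once.
Trained networks look in a picture, given as the dict that the camera call returned (one of the last four; its "shot" number tells which), for a name from the list of things; names that differ only in an ending like _2 or _b are one class to them, and where a whole thing is asked for, a point or a joint stands for the part that bears it (a point fixed in the world has none). Each returns a list of dicts, best first, with "conf" (0 to 1); they miss things now and then, are a little off and sometimes report something else, mostly with a low value. They report only what shows in the picture. A call takes as long as a camera call.
- ctrl.boxes_of(picture, thing): "xy" ([column, row] as shares, 0 to 1, of the picture: columns of its width, rows of its height, amid what is visible of it).
- ctrl.cut_out(picture, thing): "pixels" (480x640 bool, what is visible of it) and "xy" ([column, row] as shares, 0 to 1, of the picture: columns of its width, rows of its height, amid what is visible of it).
The state is a dict: "clock": time; "joint_pos": joint angles; "qvel": joint speeds; "tau": joint torques, N m; "tool_pos": TCP position; "orientation": TCP orientation; "force": force on the tool from outside, world axes, zero at the start; "moment": the same for the moment, N m; "opening": finger opening in m; "gripper_force": force on a finger pad.
Only numpy, scipy, OpenCV 4.12 (cv2) and the standard library are available. Lean on these libraries where they do the work, as an engineer would, in place of code of your own. Each camera call takes 0.05 s, during which the arm holds its last target. There are 200 camera calls.

## Working session

There is one attempt and no reset: what is moved stays moved. The work goes in short steps, Python scripts to look and compute and a tool call to move; the robot and the scene stay as the last step left them, time stands still between calls to the robot, and variables do not carry over. Pictures are saved under pics/ and viewed, at most 10 in all, crops included, and the job is handed in when it is done.

Besides the shell and the picture viewer there is one more tool, called after "Call:" as name(argument=value, ...) on one line, values as JSON. send_rows: Moves the arm, as the interface text tells. Shift numbers are shares of 800 mm and turn numbers shares of 90 degrees, none past 1 either way. Its arguments: {"type":"object","properties":{"deltas":{"type":"array","items":{"type":"array"}},"gripper":{"type":"number"}},"required":["deltas"]}

```bash
mkdir -p pics; cat > h.py <<'E'
import numpy as np, cv2, json
from scipy.spatial.transform import Rotation as R
from plant import ctrl
def ray(p,u,v):
    f=240/np.tan(np.radians(p["vertical_fov"])/2)
    d=np.array([(u-p["cx"])/f,(v-p["cy"])/f]); s=d.copy()
    for _ in range(30): s=d/(1+p["k1"]*(s@s))
    M=R.from_rotvec(np.ravel(p["rvec"])).as_matrix(); t=np.ravel(p["tvec"])
    return -M.T@t, M.T@np.r_[s,1]
def atz(p,u,v,z):
    o,d=ray(p,u,v); return o+d*(z-o[2])/d[2]
def save(p,n): cv2.imwrite(f"pics/{n}.png",p["color"][:,:,::-1])
E
python3 - <<'E'
from h import *
o=ctrl.get_obs(); print({k:np.round(o[k],3) for k in o})
H=dict(power=.052,lamp=.052,zoom=.053,focus=.054,freeze=.054,power_on_end=.055,lamp_on_end=.055,focus_top=.054,tray=.02,jar=.148,nodule=.03,ammonite=.07)
for c in ("scene","side"):
    p=ctrl.snapshot(c); save(p,c)
    for n,z in H.items():
        for b in ctrl.boxes_of(p,n)[:2]:
            u,v=b["xy"][0]*640,b["xy"][1]*480
            print(c,n,round(b["conf"],2),int(u),int(v),np.round(atz(p,u,v,z),3))
E
```

```text
{'clock': np.float64(0.0), 'joint_pos': array([-5.9928e+01,  2.0591e+01,  6.3400e-01, -2.0000e-02, -7.0134e+01,
       -1.6507e+01]), 'qvel': array([ 0.025, -0.009,  0.001,  0.014, -0.057, -0.01 ]), 'tau': array([-0.0000e+00, -5.8272e+01,  2.9305e+01,  6.9970e+00,  7.0000e-03,
       -0.0000e+00]), 'tool_pos': array([ 0.158, -0.656,  0.291]), 'orientation': array([ 1.79908e+02, -8.00000e-03, -1.66442e+02]), 'force': array([-0.126, -0.911,  0.423]), 'moment': array([-0.032, -0.008, -0.014]), 'gripper_force': np.float64(0.0), 'opening': np.float64(0.087)}
scene power 0.65 392 288 [0.545 0.198 0.052]
scene power 0.65 291 335 [0.732 0.12  0.052]
scene lamp 0.52 372 271 [0.536 0.149 0.052]
scene lamp 0.32 367 224 [0.45  0.075 0.052]
scene zoom 0.71 371 271 [0.538 0.146 0.053]
scene zoom 0.68 355 255 [0.527 0.102 0.053]
scene focus 0.51 337 241 [0.522 0.056 0.054]
scene freeze 0.57 320 221 [ 0.504 -0.001  0.054]
scene freeze 0.5 293 338 [0.735 0.126 0.054]
scene power_on_end 0.6 394 287 [0.543 0.202 0.055]
scene lamp_on_end 0.57 377 271 [0.534 0.157 0.055]
scene lamp_on_end 0.45 271 186 [ 
[... 333 characters left out ...]
9 0.052]
side power 0.24 356 255 [0.501 0.015 0.052]
side lamp 0.67 304 294 [0.53  0.152 0.052]
side zoom 0.55 327 277 [0.517 0.095 0.053]
side focus 0.24 221 243 [0.739 0.112 0.054]
side freeze 0.41 355 257 [0.499 0.023 0.054]
side power_on_end 0.6 288 308 [0.533 0.196 0.055]
side power_on_end 0.51 414 227 [ 0.443 -0.115  0.055]
side lamp_on_end 0.66 304 292 [0.531 0.15  0.055]
side lamp_on_end 0.47 262 149 [ 0.885 -0.233  0.055]
side tray 0.9 391 299 [0.409 0.059 0.02 ]
side jar 0.96 194 356 [0.534 0.412 0.148]
side jar 0.39 327 277 [0.463 0.191 0.148]
side nodule 0.77 416 229 [ 0.448 -0.145  0.03 ]
side nodule 0.28 392 298 [0.404 0.064 0.03 ]
side ammonite 0.78 220 244 [0.725 0.13  0.07 ]
```

View pics/scene.png

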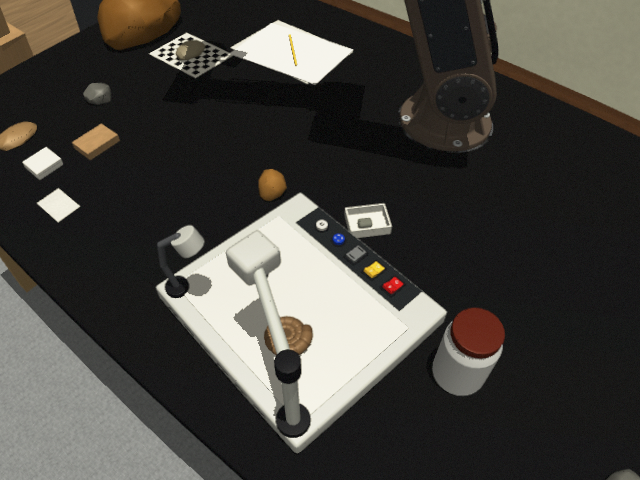

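The scene picture shows the control strip facing the robot: red at (392,288), yellow (374,270), grey (355,254), blue (338,240), white (321,225). The tray is at (367,220), the jar is on the left and the rock on the right. The base is turned about -0.2 rad, so I want a tool yaw near 169°.

Call:
send_rows(deltas=[[[-0.41, 0.295, 0], 0.27], [[-0.41, 0.295, 0], 0.27], [[-0.41, 0.295, 0], 0.27], [[-0.41, 0.295, 0], 0.27], [[-0.41, 0.295, 0], 0.27]], gripper=0)

```text
clock: 1.72
tool_pos: [0.2917, -0.5007, 0.2923]
orientation: [-180.0, 0.0, 169.0]
force: [1.3, -0.9, 0.2]
opening: 0.0601
gripper_force: 0.0
```

```bash
cat >> h.py <<'E'
def go(x,y,z,yaw):
    o=ctrl.get_obs(); P=np.array(o["tool_pos"]); M=R.from_euler("xyz",o["orientation"],degrees=True)
    d=M.inv().apply(np.array([x,y,z])-P)/.8
    t=-((yaw-o["orientation"][2]+180)%360-180)/90
    print("t",round(o["clock"],2),"at",np.round(P,4),np.round(o["orientation"],2),"open",round(o["opening"],3),"F",np.round(o["force"],1),"go",np.round(d,4),round(t,4))
E
python3 - <<'E'
from h import *
go(.42,-.3,.29,169); go(.45,.1,.25,169); print(ctrl.get_obs()["joint_pos"])
E
```

```text
t 1.72 at [ 0.2917 -0.5007  0.2923] [-1.7999e+02  1.0000e-02  1.6898e+02] open 0.06 F [ 1.3 -0.9  0.2] go [-0.1094  0.2769  0.0028] -0.0003
t 1.72 at [ 0.2917 -0.5007  0.2923] [-1.7999e+02  1.0000e-02  1.6898e+02] open 0.06 F [ 1.3 -0.9  0.2] go [-0.0506  0.7748  0.0527] -0.0003
[-4.04413169e+01  1.15936304e+01 -1.17118777e+01  2.23131323e-03
 -6.66772201e+01 -6.05843502e+01]
```

Call:
send_rows(deltas=[[[-0.11, 0.277, 0], 0], [[-0.11, 0.277, 0], 0], [[-0.11, 0.277, 0], 0], [[-0.11, 0.277, 0], 0], [[-0.11, 0.277, 0], 0]])

```text
clock: 2.13
tool_pos: [0.4033, -0.3243, 0.2926]
orientation: [-180.0, 0.1, 169.3]
force: [1.2, -1.3, 0.7]
opening: 0.0266
gripper_force: 0.0
```

Call:
send_rows(deltas=[[[0.04, 0.52, 0.05], 0], [[0.04, 0.52, 0.05], 0], [[0.04, 0.52, 0.05], 0], [[0.04, 0.52, 0.05], 0], [[0.04, 0.52, 0.05], 0]])

```text
clock: 2.55
tool_pos: [0.4253, -0.1182, 0.2725]
orientation: [180.0, 0.1, 169.3]
force: [1.5, -0.1, 0.6]
opening: 0.0007
gripper_force: 0.0
```

Call:
send_rows(deltas=[[[0.02, 0.26, 0.025], 0], [[0.02, 0.26, 0.025], 0], [[0.02, 0.26, 0.025], 0], [[0.02, 0.26, 0.025], 0], [[0.02, 0.26, 0.025], 0]])

```text
clock: 2.97
tool_pos: [0.4481, 0.0883, 0.2528]
orientation: [179.9, 0.1, 169.3]
force: [1.0, -0.6, 0.8]
opening: 0.0006
gripper_force: 0.0
```

```bash
python3 - <<'E'
from h import *
p=ctrl.snapshot("wrist"); save(p,"w1")
for n,z in dict(power=.052,lamp=.052,zoom=.053,focus=.054,freeze=.054,power_on_end=.055,lamp_on_end=.055,focus_top=.054).items():
    for b in ctrl.boxes_of(p,n)[:2]:
        u,v=b["xy"][0]*640,b["xy"][1]*480
        print(n,round(b["conf"],2),int(u),int(v),np.round(atz(p,u,v,z),4))
print(ray(p,320,240))
go(.45,.1,.25,169)
E
```

```text
power 0.56 49 274 [ 0.4435 -0.1371  0.052 ]
(array([0.38222158, 0.10119459, 0.34474377]), array([ 0.24360176, -0.05304164, -0.96845698]))
t 3.42 at [0.4483 0.085  0.2526] [1.7999e+02 1.0000e-02 1.6916e+02] open 0.001 F [-0.4 -0.2 -0.6] go [0.0015 0.0189 0.0033] 0.0018
```

View pics/w1.png

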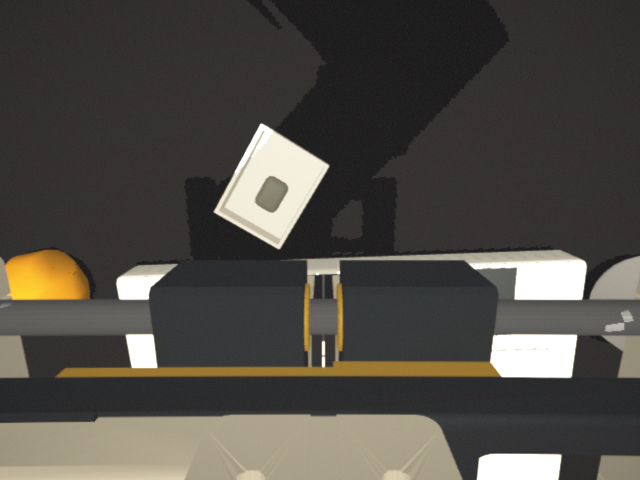

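The wrist picture shows the tray at (272,185) and the front edge of the base at row ~265. The gripper hides the strip, so I'll move ahead ~110 mm and let the camera see the controls.

Call:
send_rows(deltas=[[[-0.05, 0, 0], 0.01], [[-0.1, 0, 0], 0.01], [[-0.14, 0, 0], 0.01], [[-0.14, 0, 0], 0.01], [[-0.14, 0, 0], 0.01]])

```text
clock: 3.83
tool_pos: [0.5594, 0.0635, 0.2514]
orientation: [-179.9, -0.1, 168.2]
force: [-0.3, -0.1, -0.3]
opening: 0.0003
gripper_force: 0.0
```

```bash
python3 - <<'E'
from h import *
p=ctrl.snapshot("wrist"); save(p,"w2")
for n,z in dict(power=.052,lamp=.052,zoom=.053,focus=.054,freeze=.054,power_on_end=.055,lamp_on_end=.055,focus_top=.054).items():
    for b in ctrl.boxes_of(p,n)[:2]:
        u,v=b["xy"][0]*640,b["xy"][1]*480
        print(n,round(b["conf"],2),int(u),int(v),np.round(atz(p,u,v,z),4))
go(.45,.1,.25,169)
o=ctrl.get_obs();M=R.from_euler("xyz",o["orientation"],degrees=True)
f=240/np.tan(np.radians(p["vertical_fov"])/2);K=np.array([[f,0,p["cx"]],[0,f,p["cy"]],[0,0,1]])
pts=np.array([o["tool_pos"]+M.apply(q) for q in ([-.0095,.02,.066],[.0095,.02,.066],[0,.02,.0],[0,-.02,.066])])
print(np.round(cv2.projectPoints(pts,np.ravel(p["rvec"]).astype(float),np.ravel(p["tvec"]).astype(float),K,np.array([p["k1"],0,0,0.]))[0][:,0]),f,p["k1"])
E
```

```text
power 0.74 484 165 [0.5349 0.1945 0.052 ]
lamp 0.91 420 167 [0.5264 0.1466 0.052 ]
zoom 0.68 353 174 [0.5205 0.0963 0.053 ]
focus 0.76 294 175 [0.5123 0.0513 0.054 ]
freeze 0.95 234 180 [0.5063 0.0061 0.054 ]
power_on_end 0.8 482 168 [0.5361 0.1916 0.055 ]
lamp_on_end 0.72 234 181 [0.5068 0.0062 0.055 ]
lamp_on_end 0.65 417 168 [0.5258 0.1441 0.055 ]
focus_top 0.75 296 179 [0.5155 0.0528 0.054 ]
t 4.28 at [0.5581 0.0655 0.2529] [1.7997e+02 4.0000e-02 1.6840e+02] open 0.0 F [0.2 0.4 0.8] go [0.141  0.0151 0.0036] -0.0066
[[370. 314.]
 [371. 275.]
 [400. 388.]
 [281. 295.]] 375.78644961543 0.01864835003600432
```

View pics/w2.png

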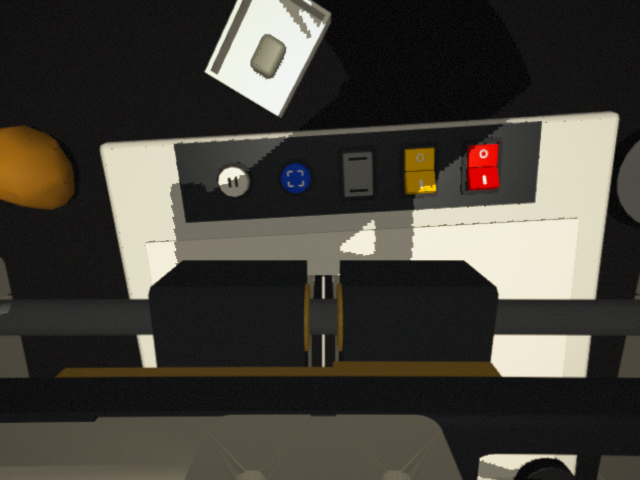

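The wrist picture shows white (234,180), blue (295,178), grey (357,175), yellow (420,170) and red (483,167), all matching the networks. White lines are on the far halves. I need the tip's shape, so one side look.

```bash
python3 - <<'E'
from h import *
o=ctrl.get_obs();M=R.from_euler("xyz",o["orientation"],degrees=True)
ims=[]
for c in ("side","scene"):
    p=ctrl.snapshot(c)
    f=240/np.tan(np.radians(p["vertical_fov"])/2);K=np.array([[f,0,p["cx"]],[0,f,p["cy"]],[0,0,1]])
    pts=np.array([o["tool_pos"]+M.apply(q) for q in ([0,0,.066],[0,0,0],[0,.0965,0],[0,-.0965,0])])
    uv=cv2.projectPoints(pts,np.ravel(p["rvec"]).astype(float),np.ravel(p["tvec"]).astype(float),K,np.array([p["k1"],0,0,0.]))[0][:,0]
    im=p["color"][:,:,::-1].copy()
    a,b=np.clip(uv[0].astype(int)-[65,75],0,[509,329]); im=cv2.resize(im[b:b+150,a:a+130],None,fx=3,fy=3,interpolation=cv2.INTER_CUBIC)
    for q in uv: cv2.circle(im,tuple(int(t) for t in (q-[a,b])*3),3,(0,255,0),-1)
    ims.append(im)
cv2.imwrite("pics/s1.png",np.hstack(ims))
E
```

```text
(no output)
```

View pics/s1.png

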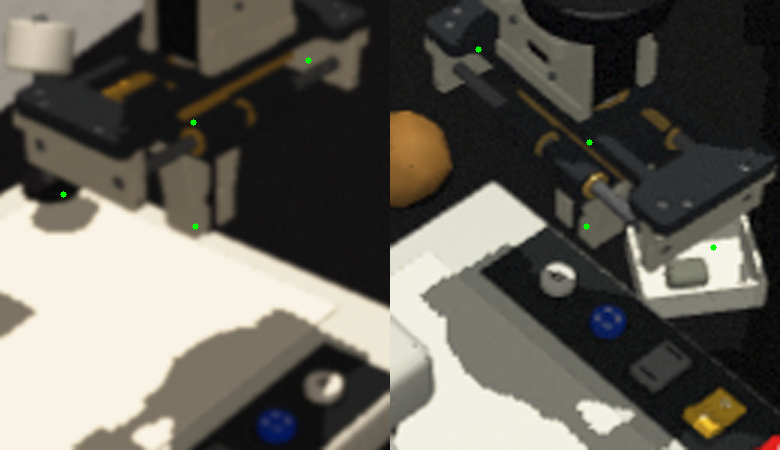

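```bash
python3 - <<'E'
from h import *
p=ctrl.snapshot("scene"); print("lid",atz(p,478,333,.148)); 
q=ctrl.snapshot("side")
m=ctrl.cut_out(q,"jar")[0]["pixels"]; v,u=np.nonzero(m); print(u.min(),u.max(),v.min(),v.max())
for y in (v.min(),): print(atz(q,u[v<y+5].mean(),y,.148))
go(.5474,.1919,.16,171.4); go(.5474,.1919,.116,171.4)
E
```

```text
lid [0.59034079 0.37432498 0.148     ]
158 231 303 412
[0.60494579 0.33678535 0.148     ]
t 4.53 at [0.5584 0.0654 0.2525] [1.7999e+02 1.0000e-02 1.6838e+02] open 0.0 F [-0.2  0.1  1.2] go [0.0453 0.1522 0.1157] -0.0335
t 4.53 at [0.5584 0.0654 0.2525] [1.7999e+02 1.0000e-02 1.6838e+02] open 0.0 F [-0.2  0.1  1.2] go [0.0453 0.1521 0.1707] -0.0335
```

Call:
send_rows(deltas=[[[0.0453, 0.152, 0.09], -0.033], [[0.0453, 0.152, 0.09], -0.033], [[0.0453, 0.152, 0.09], -0.033], [[0.0453, 0.152, 0.09], -0.033], [[0.0453, 0.152, 0.09], -0.033]])

```text
clock: 4.95
tool_pos: [0.5462, 0.1944, 0.1775]
orientation: [-179.9, -0.2, 171.5]
force: [0.1, 0.0, 0.3]
opening: 0.0005
gripper_force: 0.0
```

```bash
python3 - <<'E'
from h import *
p=ctrl.snapshot("wrist"); save(p,"w3")
for n,z in dict(power=.052,lamp=.052,zoom=.053,focus=.054,freeze=.054).items():
    for b in ctrl.boxes_of(p,n)[:1]:
        u,v=b["xy"][0]*640,b["xy"][1]*480
        print(n,round(b["conf"],2),int(u),int(v),np.round(atz(p,u,v,z),4))
go(.5474,.1919,.13,171.4); go(.5474,.1919,.116,171.4)
E
```

```text
power 0.94 320 241 [0.5356 0.195  0.052 ]
lamp 0.69 242 234 [0.5241 0.1496 0.052 ]
zoom 0.91 157 241 [0.521  0.0991 0.053 ]
focus 0.94 79 237 [0.5115 0.0553 0.054 ]
freeze 0.55 10 241 [0.5079 0.0153 0.054 ]
t 5.25 at [0.5478 0.191  0.1812] [1.7996e+02 5.0000e-02 1.7128e+02] open 0.0 F [0.8 0.1 0.2] go [0.0008 0.001  0.064 ] -0.0013
t 5.25 at [0.5478 0.191  0.1812] [1.7996e+02 5.0000e-02 1.7128e+02] open 0.0 F [0.8 0.1 0.2] go [0.0008 0.001  0.0815] -0.0013
```

View pics/w3.png

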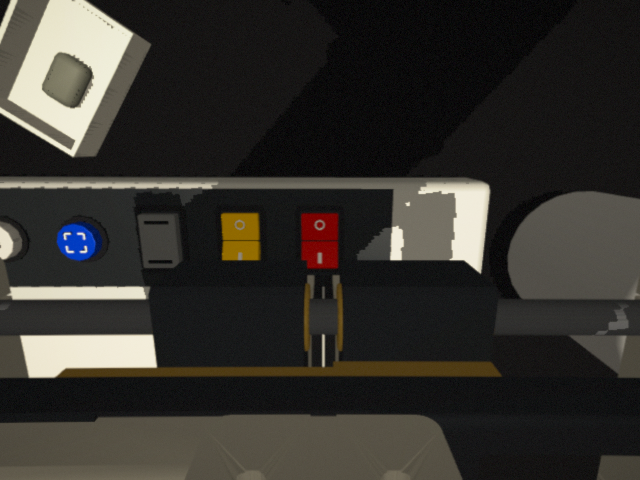

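The tool is centred on the red rocker at (320,241), with its far end just under the fingers. Now press down.

Call:
send_rows(deltas=[[[0, 0.001, 0.03], 0], [[0, 0.001, 0.06], 0], [[0, 0.001, 0.07], 0], [[0, 0.001, 0.076], 0], [[0, 0.001, 0.081], 0]])

```text
clock: 5.67
tool_pos: [0.548, 0.192, 0.116]
orientation: [180.0, 0.0, 171.3]
force: [0.7, -0.8, -0.5]
opening: 0.0001
gripper_force: 0.0
```

Call:
send_rows(deltas=[[[0, 0, 0], 0], [[0, 0, 0], 0], [[0, 0, 0.001], 0], [[0, 0, 0.001], 0], [[0, 0, 0.001], 0]])

```text
clock: 6.08
tool_pos: [0.5477, 0.1926, 0.1153]
orientation: [180.0, 0.0, 171.3]
force: [0.8, 0.4, -0.3]
opening: 0.0004
gripper_force: 0.0
```

Call:
send_rows(deltas=[[[0, 0, -0.02], 0], [[0, 0, -0.05], 0], [[0, 0, -0.08], 0], [[0, 0, -0.08], 0], [[0, 0, -0.08], 0]])

```text
clock: 6.5
tool_pos: [0.5482, 0.193, 0.1807]
orientation: [179.8, 0.2, 171.3]
force: [-0.8, 0.5, -0.0]
opening: 0.0006
gripper_force: 0.0
```

```bash
python3 - <<'E'
from h import *
p=ctrl.snapshot("wrist"); save(p,"w4")
go(.5402,.1445,.18,171.4); go(.5402,.1445,.116,171.4)
q=ctrl.snapshot("scene"); 
a=cv2.resize(p["color"][180:280,180:380],None,fx=3,fy=3); b=cv2.resize(q["color"][190:330,300:440],(300,300),interpolation=cv2.INTER_CUBIC)
cv2.imwrite("pics/c4.png",np.hstack([a[:300],b[:300]])[:,:,::-1][:, :800] if False else np.hstack([cv2.resize(a,(500,250)),b[:250]])[:,:,::-1])
E
```

```text
t 6.55 at [0.5476 0.1926 0.1794] [1.7993e+02 5.0000e-02 1.7133e+02] open -0.0 F [ 0.3 -1.1 -0.7] go [ 0.     -0.0608 -0.0008] -0.0007
t 6.55 at [0.5476 0.1926 0.1794] [1.7993e+02 5.0000e-02 1.7133e+02] open -0.0 F [ 0.3 -1.1 -0.7] go [ 0.0001 -0.0609  0.0792] -0.0007
```

View pics/c4.png

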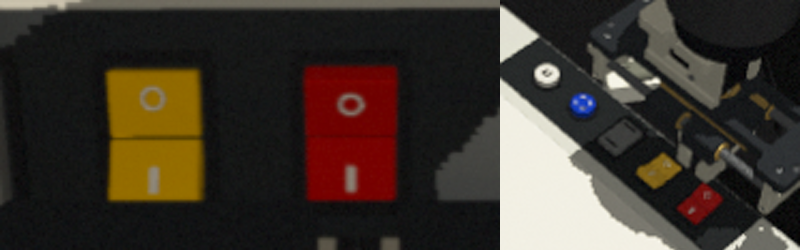

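```bash
python3 - <<'E'
from h import *
q=ctrl.snapshot("scene"); save(q,"sc2")
s=cv2.imread("pics/scene.png"); f=lambda i:cv2.resize(i[255:305,350:415],None,fx=6,fy=6,interpolation=cv2.INTER_CUBIC)
cv2.imwrite("pics/c5.png",np.hstack([f(s),f(q["color"][:,:,::-1])]))
E
```

```text
(no output)
```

View pics/c5.png

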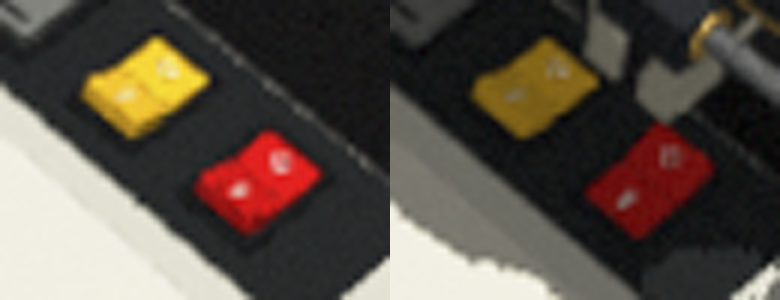

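Before (left), the red rocker had its far end up. Now (right) the far end is flat and the near half up, so power is on and yellow is unchanged. Next is the lamp.

Call:
send_rows(deltas=[[[0, -0.03, 0], 0], [[0, -0.061, 0], 0], [[0, -0.061, 0], 0], [[0, -0.061, 0.03], 0], [[0, -0.061, 0.055], 0]])

```text
clock: 7.07
tool_pos: [0.5403, 0.1439, 0.1343]
orientation: [179.9, 0.0, 171.3]
force: [0.2, -0.5, -0.3]
opening: 0.0003
gripper_force: 0.0
```

Call:
send_rows(deltas=[[[0, 0, 0.008], 0], [[0, 0, 0.015], 0], [[0, 0, 0.02], 0], [[0, 0, 0.025], 0], [[0, 0, 0.025], 0]])

```text
clock: 7.48
tool_pos: [0.5406, 0.1445, 0.1152]
orientation: [180.0, 0.0, 171.4]
force: [-1.2, -0.3, 0.4]
opening: 0.0003
gripper_force: 0.0
```

Call:
send_rows(deltas=[[[0, 0, 0], 0], [[0, 0, -0.02], 0], [[0, 0, -0.05], 0], [[0, 0, -0.08], 0], [[0, 0, -0.08], 0]])

```text
clock: 7.9
tool_pos: [0.5426, 0.1454, 0.184]
orientation: [179.7, 0.4, 171.4]
force: [0.7, 0.4, 0.0]
opening: 0.0003
gripper_force: 0.0
```

```bash
python3 - <<'E'
from h import *
q=ctrl.snapshot("scene"); save(q,"sc3")
go(.5129,.053,.18,171.4); go(.5129,.053,.114,171.4)
s=cv2.imread("pics/sc2.png"); f=lambda i:cv2.resize(i[230:305,325:415],None,fx=4.4,fy=4.4,interpolation=cv2.INTER_CUBIC)
cv2.imwrite("pics/c6.png",np.hstack([f(s),f(q["color"][:,:,::-1])]))
E
```

```text
t 7.95 at [0.5417 0.1452 0.1819] [179.78   0.27 171.37] open 0.001 F [-0.8 -0.2  0. ] go [ 0.0183 -0.1193  0.0019] -0.0004
t 7.95 at [0.5417 0.1452 0.1819] [179.78   0.27 171.37] open 0.001 F [-0.8 -0.2  0. ] go [ 0.0187 -0.1196  0.0844] -0.0004
```

View pics/c6.png

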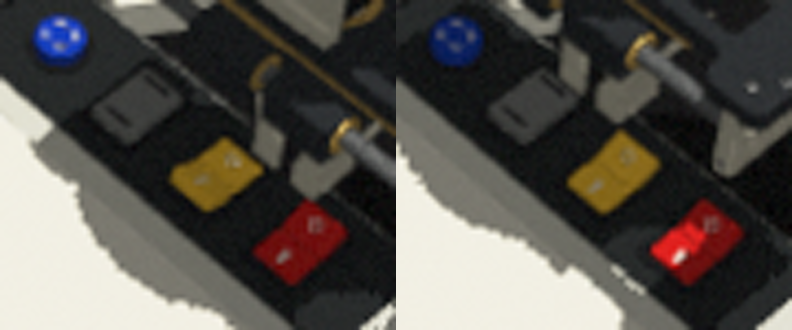

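Yellow now has the same tipped shape as red, so the lamp is on. Next is the focus button.

Call:
send_rows(deltas=[[[0.0185, -0.06, 0], 0], [[0.0185, -0.1195, 0], 0], [[0.0185, -0.1195, 0], 0], [[0.0185, -0.1195, 0.03], 0], [[0.0185, -0.1195, 0.065], 0]])

```text
clock: 8.37
tool_pos: [0.5123, 0.0514, 0.1282]
orientation: [179.8, 0.3, 171.3]
force: [1.0, 0.5, -0.4]
opening: 0.0003
gripper_force: 0.0
```

Call:
send_rows(deltas=[[[0, 0, 0.008], 0], [[0, 0, 0.014], 0], [[0, 0, 0.018], 0], [[0, 0, 0.02], 0], [[0, 0, 0.02], 0]])

```text
clock: 8.78
tool_pos: [0.5101, 0.0512, 0.114]
orientation: [-179.9, -0.1, 171.4]
force: [-15.9, -2.7, 36.9]
opening: 0.0003
gripper_force: 18.3
```

```bash
python3 - <<'E'
from h import *
go(.5129,.053,.114,171.4)
E
```

```text
t 8.78 at [0.5101 0.0512 0.114 ] [-1.7985e+02 -1.0000e-01  1.7143e+02] open 0.0 F [-15.9  -2.7  36.9] go [-0.0031  0.0027  0.    ] 0.0004
```

The force shows the button is against its stop. Release and lift away.

Call:
send_rows(deltas=[[[0, 0, -0.01], 0], [[0, 0, -0.03], 0], [[0, 0, -0.07], 0], [[0, 0, -0.1], 0], [[0, 0, -0.1], 0]])

```text
clock: 9.2
tool_pos: [0.514, 0.0532, 0.1967]
orientation: [179.8, 0.5, 171.4]
force: [0.3, 1.5, 0.4]
opening: 0.0
gripper_force: 0.0
```

Call:
send_rows(deltas=[[[0.05, -0.02, -0.03], 0], [[0.1, -0.05, -0.06], 0], [[0.1, -0.1, -0.08], 0], [[0.1, -0.15, -0.08], 0], [[0.1, -0.15, -0.08], 0]])

```text
clock: 9.62
tool_pos: [0.4129, -0.0569, 0.2573]
orientation: [179.9, 0.2, 171.4]
force: [-0.7, 0.2, -0.7]
opening: 0.0003
gripper_force: 0.0
```

```bash
python3 - <<'E'
from h import *
q=ctrl.snapshot("scene"); go(.5,0,.2,171)
f=lambda i:cv2.resize(i[170:310,255:430],None,fx=4,fy=4,interpolation=cv2.INTER_CUBIC)
cv2.imwrite("pics/c7.png",f(q["color"][:,:,::-1]))
E
```

```text
t 9.67 at [ 0.4131 -0.0571  0.2568] [1.7993e+02 1.7000e-01 1.7130e+02] open 0.001 F [-0.4 -1.1  0.4] go [-0.0964  0.0869  0.0714] 0.0033
```

View pics/c7.png

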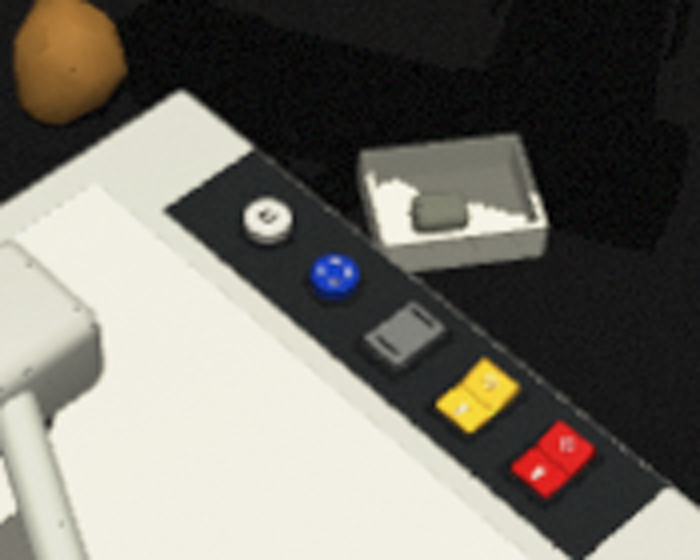

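Both rockers (478,395 and 553,460 in the crop) are tipped on. Blue is back up at (335,275) and everything else is untouched.

```bash
python3 -c "
from plant import ctrl
print(ctrl.close_job())"
```

```text
the job is handed in; nothing more can be done
None
```

I switched on the power, then the lamp, then pressed the focus button down to its stop (37 N at the fingertips) and let it spring back. The last picture shows both rockers on and the arm clear, and the job was handed in at about 9.7 s.

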